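# Drop the dog gear home on the gearbox shaft

## Task

Pick up the dog gear (the one with a round boss on top) and lower it, boss up, onto the gearbox shaft that stands in the vice; turn it lightly to feel for the slots of the gear below until all six dogs enter together, and press it fully home so the two faces meet, then let go. Keep a hold of it all the way and lower it slowly, never letting it fall along the shaft, and use light hand pressure only, never more than 4 kilos (40 N). Leave the other parts on the bench where they lie.

Things in the scene. Friction and masses are not known exactly. Their poses are not given: they have to be found in the camera images.
- gear_center (a point): The loose dog gear, plain steel, about 0.5 kg, 46.5 mm high, lying boss up on the bench. This point is on its axis half-way up; z points up out of the boss. From below: six dogs, a toothed body 68 mm across and 15 mm thick (underside 15.75 mm and top face 0.75 mm below this point), a round boss. A 26 mm bore runs right through, with a 1.5 mm lead-in at the underside.
- gear_boss (a point): Middle of the dog gear's boss, on its axis: the place to grip, a smooth round collar 40 mm across and 24 mm high (12 mm above and below this point), standing on the toothed body's flat top, which reaches out 34 mm from the axis.
- gear_dogs (a point): On the dog gear's axis, level with the free ends of its six dogs (downward wedge-shaped teeth under the body, 7.5 mm high, every 60 degrees, one along this frame's x, 18.5 to 28 mm from the axis, 23 degrees wide each, edges chamfered 1 mm).
- shaft_end (a point): Centre of the top end of the upright gearbox shaft in the vice: 24 mm diameter, its last 5 mm tapering to 17 mm. With the dogs resting on the lands between the slots, gear_center is 27.75 mm below this point; fully home, with the faces touching, it is 35.25 mm below.
- slot_face (a point): Centre of the top face of the slotted gear on that shaft, 51 mm below shaft_end, 72 mm across, with six slots 8.5 mm deep, 30 degrees wide, every 60 degrees, 17 to 30 mm from the axis. The frame given is the vice's: the slots may stand at any angle, not reported; look or feel for it. Shaft and slotted gear turn together, stiffly (about 0.35 N m), in the soft jaws.
- vice: Grey bench vice fixed to the bench; origin at bench level under the shaft's axis, z up, x along its screw towards the screw handle. Jaws 115 mm wide along y, tops 147 mm above the bench. It reaches 0.11 m behind (-x) and 0.23 m ahead (+x) of the shaft.
- plain_gear: Bystander: plain steel spur gear 82 mm across and 20 mm thick, no boss, no dogs; origin at the centre of its underside.
- bearing: Bystander: ball bearing 52 mm across and 15 mm thick; origin at the centre of its underside.
- spanner: Bystander: 170 mm spanner lying flat; origin under its middle, x along it.
- grease_jar: Bystander: white jar with black cap, 60 mm across and 70 mm tall; origin at the centre of its underside.
Mind the look-alikes: they are no part of the job. Several things look just like the part that bears gear_center: the one meant starts farthest to the robot's left.

How it is judged:
On the way, in this order (a step that is already met when the one before it is completed fails the run):
1. the gear is threaded on the shaft, boss up, in the robot's hold, its dogs not yet in the slots (horizontal distance between gear_center and shaft_end below 0.003 m and z of gear_center in the frame of shaft_end between -0.031 and 0.003 m and angle between gear_center's own z axis and vertical below 0.15 rad and contact force between the fingers and gear above 0.5 N), for 0.05 s.
2. all six dogs are in their slots and the gear is fully home (horizontal distance between gear_center and shaft_end below 0.003 m and z of gear_center in the frame of shaft_end below -0.03375 m and angle between gear_center's own z axis and vertical below 0.06 rad), for 0.2 s.
At the end, for the whole second after the job is handed in: The dog gear stands boss up on the shaft, on its axis within 3 mm, level within 0.06 rad, fully home (its face within 1.5 mm of the face of the gear below, so all six dogs are in their slots), at rest and released; the plain gear, bearing, spanner and jar lie within 15 mm of where they were (all of step 2 and linear speed of gear below 0.01 m/s and distance of each of plain_gear, bearing, spanner, grease_jar from where it was at the start of the episode below 0.015 m); the robot touches nothing.
It fails at once if the gear is pushed, knocked or dropped against the shaft, the gear below or the vice with more than 40 N (contact force between gear and vice above 40 N).
It fails at once if the gear is let fall the last bit of the way (faster than 0.15 m/s within 8 mm above the slotted gear, or below) instead of being lowered (horizontal distance between gear_center and shaft_end below 0.004 m and z of gear_center in the frame of shaft_end below -0.02 m and linear speed of gear above 0.15 m/s).
It fails at once if the plain gear, bearing, spanner or jar is shifted by more than 15 mm (distance of any of plain_gear, bearing, spanner, grease_jar from where it was at the start of the episode above 0.015 m).
It also fails if it takes over 53 s, if anything falls off the work surface, if the arm or the gripper's body presses on something with over 40 N, if the wrist force passes 120 N, or if a joint passes its speed limit or range.

## Robot

A 7-joint arm with a two-finger parallel gripper is mounted at the origin on the work surface. World frame = base frame: x ahead of the robot, y to its left, z up, the work surface at z = 0. Lengths are in m, angles in rad, forces in N, time in s.
With the tool pointing down it reaches from about 0.4 to 0.85 m from the base axis. Payload 10.4 kg.
Tool frame: the origin (TCP) lies midway between the tips of the shut fingers; the grasp point (between the pads) lies 19 mm behind it; x points along the fingers, z is the direction in which the jaws open and shut, and the axes are right-handed (so a half turn about x gives the same grasp; the last joint's range is limited). The gripper opens to 87 mm and grips with 3 to 60 N. Pads are 19 mm wide; open, the fingers measure 117 mm over their backs; the gripper's body (75 mm by 190 mm) begins 51 mm behind the grasp point.
Start: joints at [-1.369, 0.332, -0.065, 1.46, 0.022, 1.35, -0.088], TCP at [0.139, 0.609, 0.223] pointing down, gripper open.
Joint ranges: [-2.6, 2.6], [-0.5, 2.12], [-1.47, 1.34], [0.16, 2.42], [-1.27, 4.41], [0.06, 2.06], [-2.6, 2.6]. Speed limits (rad/s): [2.22, 2.22, 2.79, 2.79, 3.14, 3.14, 3.14].

## Interface

Orientations are given as a unit quaternion [x, y, z, w].
In Python, from bench import read_state, camera, camera_params, close_job gives the robot as it stands.
- The arm moves only by the tool arm_command, never from a script. Its argument "targets" is a list of rows, each a list of 7 numbers: the closure in counts, from 0 (fully open) to 255 (shut), then the shift along the tool's x, y, z in mm, then the turn, a rotation vector about the tool's x, y, z in rad. A call has 1 to 10 rows; each row is the pose to reach, as a shift and turn from the pose commanded when the call began, along the tool's axes at that moment; what a row does not reach only later rows make up. A row lasts 1/10 s, in which the tool goes at most 50 mm and 8.59 degrees, less where a joint would pass 70% of its speed; a pose out of reach is approached as far as the arm can. A call with a gripper value outside its range is refused whole. The fingers move at their own pace and stop on an object; "newtons" is the grip in N (left out, the last holds). Time passes only in rows, so rows that repeat a pose let the fingers close. It gives the time, the measured TCP pose, the force and the opening at its end, in the units of the state.
- read_state(): the state, without advancing time (a new reading comes with each control period).
- camera(name): name is "scene" or "top" or "wrist"; returns the picture (480x640x3 uint8, red, green, blue); there is no depth.
- camera_params(name): a dict with "intrinsics" (3x3 intrinsics, pixels), "xyz" and "orientation" of the camera in the world; the wrist camera has in their place "mount" (4x4, takes a point from camera to tool coordinates, whose origin is the TCP and whose axes are the tool frame's). Camera axes: x right, y down, z forward; pixel columns grow to the right and rows downward; lengths in m; the calibration is good to about 2 mm. A picture is of the moment at which its call begins: read the wrist's pose just before it. camera_params takes no time and is no camera call.
- close_job(): hands the job in, once; it reports no verdict.
The state is a dict: "time": time; "joint_positions": joint angles; "joint_vel": joint speeds; "joint_torque": joint torques, N m; "ee_pos": TCP position; "eef_rot": TCP orientation; "ft_force": force on the tool from outside, world axes, zero at the start; "torque": the same for the moment, N m; "width": finger opening in m.
Only numpy, scipy, OpenCV 4.12 (cv2) and the standard library are available. Lean on these libraries where they do the work, as an engineer would, in place of code of your own. Each camera call takes 0.05 s, during which the arm holds its last target.

## Working session

There is one attempt and no reset: what is moved stays moved. The work goes in short steps, Python scripts to look and compute and a tool call to move; the robot and the scene stay as the last step left them, time stands still between calls to the robot, and variables do not carry over. Pictures are saved under pics/ and viewed, and the job is handed in when it is done.

Besides the shell and the picture viewer there is one more tool, called after "Emit:" as name([rows], argument=value, ...), one row to a line, values as JSON. arm_command: Moves the arm, as the interface text tells. Its arguments: {"type":"object","properties":{"targets":{"type":"array"},"newtons":{"type":"number"}},"required":["targets"]}

```bash
mkdir -p pics; ls
python3 - <<'E'
from bench import *
import cv2
print(read_state())
for n in ("scene","top","wrist"):
    print(n,camera_params(n))
    cv2.imwrite(f"pics/{n}0.png",camera(n)[:,:,::-1])
E
```

```text
pics
{'time': 0.0, 'joint_positions': array([-1.36859605,  0.33286686, -0.06469985,  1.4609769 ,  0.0216177 ,
        1.34989663, -0.08846987]), 'joint_vel': array([ 1.97757759e-03, -7.08041892e-04,  6.60861812e-04, -3.49125761e-04,
       -6.64116757e-05, -5.50549526e-04,  1.47309825e-03]), 'joint_torque': array([ 1.05136842e-03, -6.23234296e+01,  2.51999457e-02, -3.89916372e+01,
       -6.14118995e-02,  3.94838769e-02,  1.25774168e-04]), 'ee_pos': array([0.13924277, 0.60887848, 0.22174009]), 'eef_rot': array([-0.44112147,  0.55329591,  0.44043519,  0.55253265]), 'ft_force': array([-0.27394671,  0.30237153, -0.17403662]), 'torque': array([ 0.00877766, -0.03741542,  0.02539942]), 'width': 0.08687454122253191}
scene {'intrinsics': array([[451.65544726,   0.        , 318.42778081],
       [  0.        , 451.65544726, 234.08857512],
       [  0.        ,   0.        ,   1.        ]]), 'xyz': array([0.97562904, 0.75064938, 1.07189007]), 'orientation': array([ 0.24072068,  0.89420139, -0.36312429, -0.10294743])}
top {'intrinsics': array([[462.69064539,   0.        , 320.50657613],
       [  0.        , 462.69064539, 236.31861486],
       [  0.        ,   0.        ,   1.        ]]), 'xyz': array([ 0.28918786, -0.01802663,  1.18557767]), 'orientation': array([-0.69610112,  0.71040615, -0.07466116,  0.07205585])}
wrist {'intrinsics': array([[369.65509595,   0.        , 321.60301383],
       [  0.        , 369.65509595, 240.0310381 ],
       [  0.        ,   0.        ,   1.        ]]), 'mount': array([[-1.23658556e-04, -2.99302057e-01,  9.54158406e-01,
        -1.61133958e-01],
       [ 9.13827145e-04, -9.54158048e-01, -2.99301827e-01,
         8.22059937e-02],
       [ 9.99999575e-01,  8.34924620e-04,  3.91500151e-04,
        -6.46023456e-04],
       [ 0.00000000e+00,  0.00000000e+00,  0.00000000e+00,
         1.00000000e+00]])}
```

View pics/scene0.png

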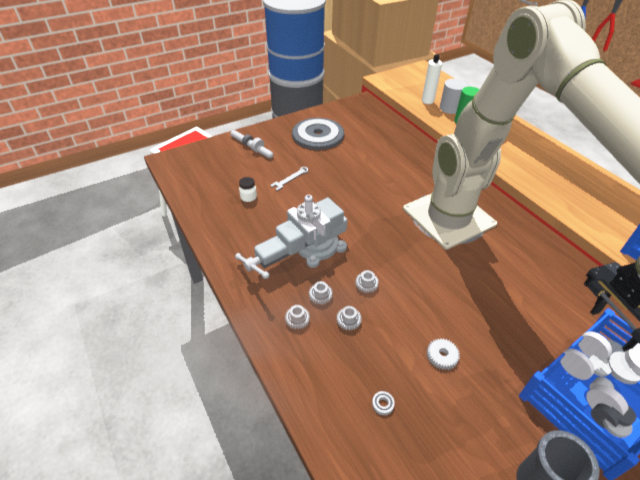

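View pics/top0.png

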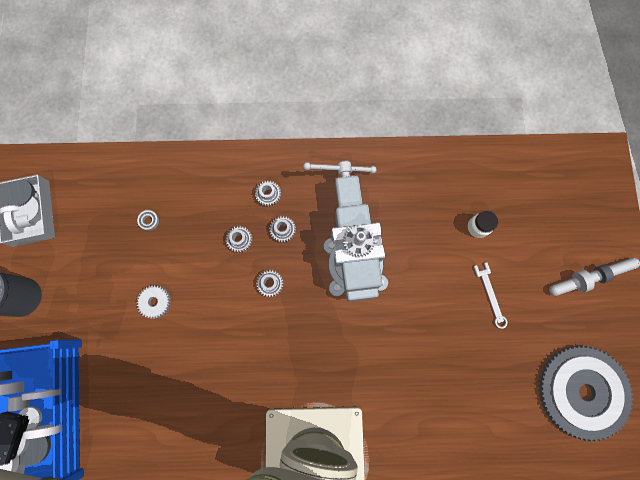

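View pics/wrist0.png

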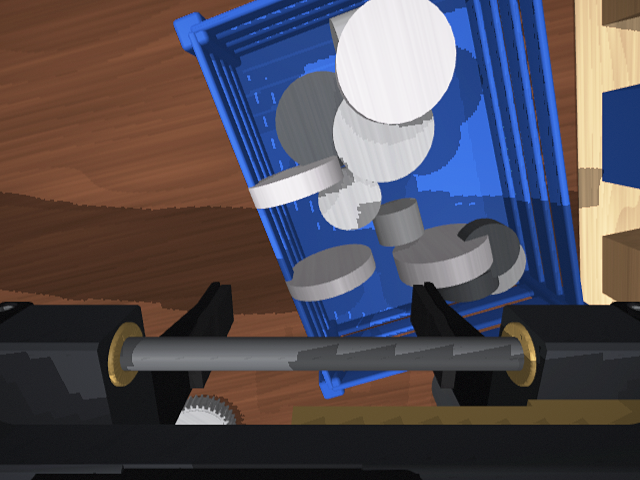

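The top view shows four look-alikes, at (267,193), (282,229), (238,238) and (269,283). The leftmost is the one at (238,238). The vice shaft is near (360,240).

```bash
cat > h.py <<'E'
import numpy as np, cv2
from bench import *
from scipy.spatial.transform import Rotation as R
def cam(n,st=None):
    p=camera_params(n);K=p["intrinsics"]
    if "mount" in p:
        T=np.eye(4);T[:3,:3]=R.from_quat(st["eef_rot"]).as_matrix();T[:3,3]=st["ee_pos"];T=T@p["mount"]
        return K,T[:3,:3],T[:3,3]
    return K,R.from_quat(p["orientation"]).as_matrix(),np.array(p["xyz"])
def px2w(c,u,v,z):
    K,Rm,t=c
    d=Rm@np.linalg.solve(K,[u,v,1]);return t+d*(z-t[2])/d[2]
def w2px(c,P):
    K,Rm,t=c
    q=(np.atleast_2d(P)-t)@Rm; q=q@K.T; return q[:,:2]/q[:,2:]
def circ(c,ctr,r,n=72):
    a=np.linspace(0,2*np.pi,n); return w2px(c,np.c_[ctr[0]+r*np.cos(a),ctr[1]+r*np.sin(a),np.full(n,ctr[2])])
E
python3 - <<'E'
from h import *
im=cv2.imread("pics/top0.png");c=cam("top")
a=cv2.resize(im[200:280,200:306],None,fx=7,fy=7,interpolation=cv2.INTER_CUBIC);cv2.imwrite("pics/t1.png",a)
a=cv2.resize(im[200:280,310:416],None,fx=7,fy=7,interpolation=cv2.INTER_CUBIC);cv2.imwrite("pics/t2.png",a)
im=cv2.imread("pics/scene0.png")
a=cv2.resize(im[280:340,270:370],None,fx=8,fy=8,interpolation=cv2.INTER_CUBIC);cv2.imwrite("pics/s1.png",a)
a=cv2.resize(im[180:270,250:360],None,fx=6,fy=6,interpolation=cv2.INTER_CUBIC);cv2.imwrite("pics/s2.png",a)
for p in [(267,193),(282,229),(238,238),(269,283)]: print(px2w(c,*p,.0465))
print(px2w(c,360,237,.22))
c=cam("scene")
for p in [(297,313),(320,288),(349,313),(367,277)]: print(px2w(c,*p,.0465))
E
```

```text
[0.64573379 0.1102177  0.0465    ]
[0.55021194 0.07205262 0.0465    ]
[0.52924078 0.18268193 0.0465    ]
[0.41444504 0.10451749 0.0465    ]
[ 0.48960769 -0.10788334  0.22      ]
[0.66244496 0.1196973  0.0465    ]
[0.56536823 0.07769559 0.0465    ]
[0.5402735  0.19019293 0.0465    ]
[0.42655844 0.11141105 0.0465    ]
```

View pics/t1.png

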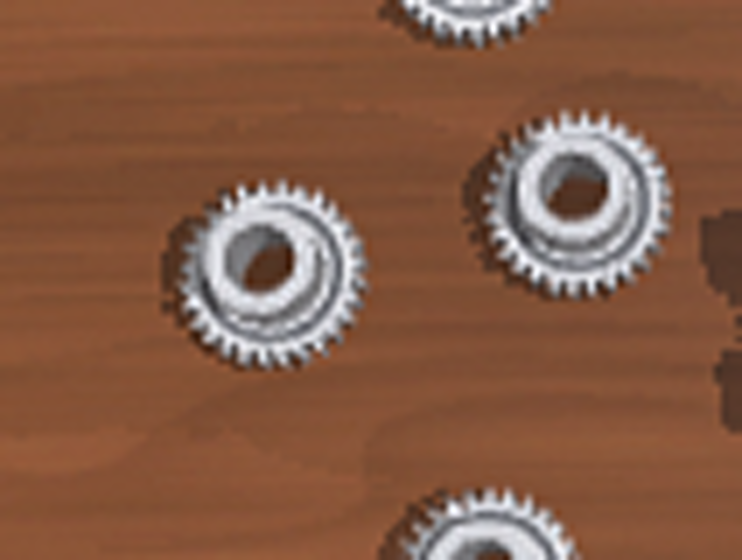

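View pics/t2.png

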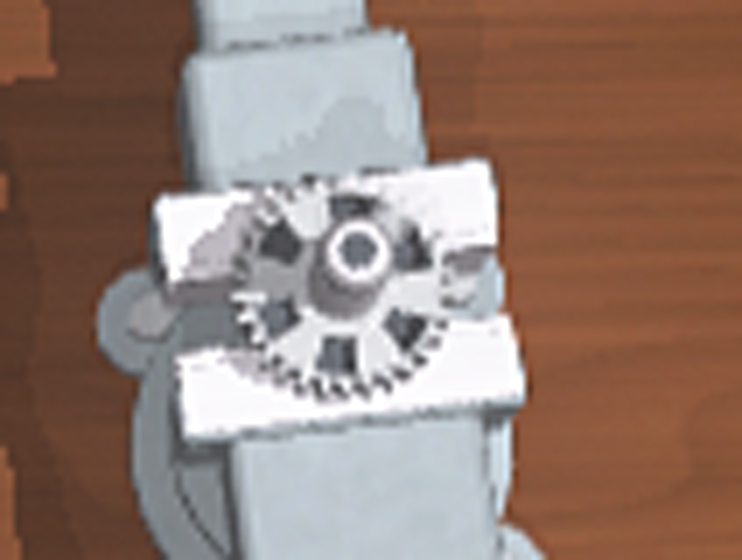

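View pics/s2.png

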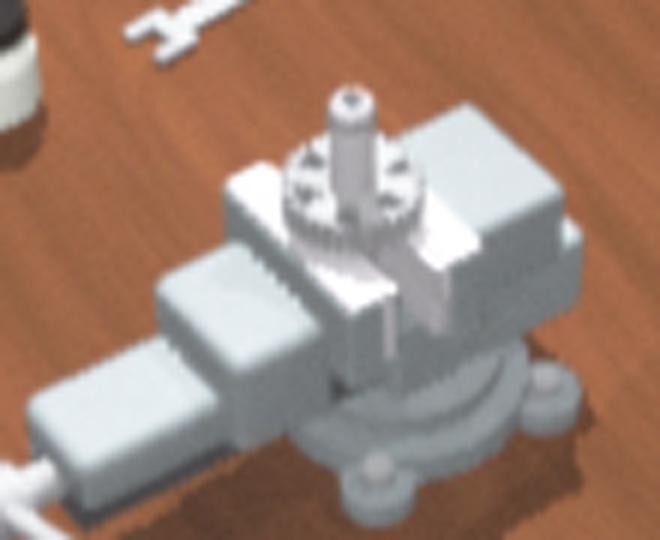

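Run:
```python
from h import *
from scipy.optimize import least_squares
ct=cam("top");cs=cam("scene")
im=cv2.imread("pics/scene0.png")
a=cv2.resize(im[290:350,310:390],None,fx=8,fy=8,interpolation=cv2.INTER_CUBIC);cv2.imwrite("pics/s1.png",a)
f=lambda P:np.r_[w2px(ct,P)[0]-(361,235.7),w2px(cs,P)[0]-(308.7,197)]
r=least_squares(f,[.49,-.1,.2]);print("shaft",r.x,r.fun)
```

```text
shaft [ 0.49376923 -0.11084845  0.21479338] [ 0.10072131 -0.12812363  0.21048384  0.0613016 ]
```

View pics/s1.png

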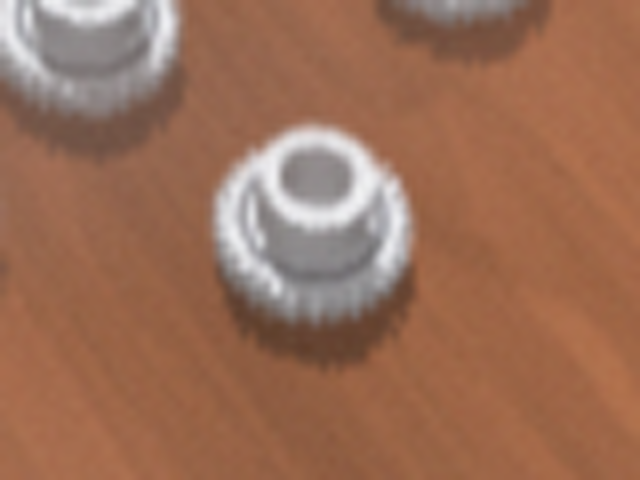

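Run:
```python
from h import *
from scipy.optimize import least_squares
ct=cam("top");cs=cam("scene")
f=lambda P:np.r_[w2px(ct,P)[0]-(237.4,237.4),w2px(cs,P)[0]-(349.75,312.1)]
r=least_squares(f,[.53,.18,.05]);print("boss top",r.x,r.fun)
g=lambda P:f([P[0],P[1],.0465]); r=least_squares(g,[.53,.18]);print(r.x,r.fun)
st=read_state();M=R.from_quat(st["eef_rot"]).as_matrix();print(M)
print("delta tool",1000*M.T@(np.array([r.x[0],r.x[1],.16])-st["ee_pos"]))
```

```text
boss top [0.53299455 0.18511693 0.03881649] [ 0.18627675 -0.21712625  0.30536541  0.05415145]
[0.53329003 0.18585254] [-0.63540666 -0.95125127  0.52963706 -1.32739304]
[[-1.88537442e-04 -9.74847918e-01  2.22871040e-01]
 [-1.02520217e-03  2.22871115e-01  9.74847380e-01]
 [-9.99999457e-01 -4.46926432e-05 -1.04143576e-03]]
delta tool [  62.31234311 -478.44830695 -324.63081906]
```

Emit:
arm_command([
  [0,20,-250,-170,0.5,0,0],
  [0,20,-250,-170,0.5,0,0],
  [0,20,-250,-170,0.5,0,0],
  [0,20,-250,-170,0.5,0,0],
  [0,20,-250,-170,0.5,0,0],
  [0,20,-250,-170,0.5,0,0],
  [0,20,-250,-170,0.5,0,0],
  [0,20,-250,-170,0.5,0,0],
], newtons=20)

```text
time: 0.95
ee_pos: [0.3459, 0.3869, 0.2025]
eef_rot: [-0.289, 0.645, 0.289, 0.645]
ft_force: [-0.2, 0.7, -0.0]
width: 0.0867
```

```bash
cat > goto.py <<'E'
from h import *
import sys
x,y,z,yaw=map(float,sys.argv[1:5])  # yaw deg: world angle of tool z
st=read_state();M=R.from_quat(st["eef_rot"]).as_matrix()
a=np.radians(yaw); X=np.array([0,0,-1.]);Z=np.array([np.cos(a),np.sin(a),0]);Y=np.cross(Z,X)
T=np.c_[X,Y,Z]
print("t",st["time"],"pos",st["ee_pos"].round(4),"yaw",np.degrees(np.arctan2(M[1,2],M[0,2])).round(2),"F",st["ft_force"].round(1),"w",st["width"].round(4),"j",st["joint_positions"].round(2))
print("shift",(1000*M.T@(np.array([x,y,z])-st["ee_pos"])).round(1),"turn",R.from_matrix(M.T@T).as_rotvec().round(4))
E
python3 goto.py .533 .186 .16 19
```

```text
Traceback (most recent call last):
  File "goto.py", line 7, in <module>
    print("t",st["time"],"pos",st["ee_pos"].round(4),"yaw",np.degrees(np.arctan2(M[1,2],M[0,2])).round(2),"F",st["ft_force"].round(1),"w",st["width"].round(4),"j",st["joint_positions"].round(2))
                                                                                                                                          ^^^^^^^^^^^^^^^^^
AttributeError: 'float' object has no attribute 'round'
```

```bash
sed -i 's/st\["width"\].round(4)/round(st["width"],4)/' goto.py; python3 goto.py .533 .186 .16 19
```

```text
t 0.95 pos [0.3459 0.3869 0.2025] yaw 48.3 F [-0.2  0.7 -0. ] w 0.0867 j [-1.08  0.11  0.16  1.78 -0.02  1.26 -0.07]
shift [  42.5 -273.3  -25.5] turn [ 5.114e-01 -1.000e-04 -1.000e-04]
```

Emit:
arm_command([
  [0,42,-273,-26,0.511,0,0],
  [0,42,-273,-26,0.511,0,0],
  [0,42,-273,-26,0.511,0,0],
  [0,42,-273,-26,0.511,0,0],
  [0,42,-273,-26,0.511,0,0],
  [0,42,-273,-26,0.511,0,0],
  [0,42,-273,-26,0.511,0,0],
  [0,42,-273,-26,0.511,0,0],
])

```text
time: 1.75
ee_pos: [0.5317, 0.1891, 0.1601]
eef_rot: [-0.118, 0.697, 0.119, 0.697]
ft_force: [-0.5, 0.1, -0.4]
width: 0.0871
```

```bash
python3 goto.py .533 .186 .16 19
python3 - <<'E'
from h import *
import pickle
st=read_state();im=camera("wrist")[:,:,::-1].copy();pickle.dump(st,open("w1.pkl","wb"));cv2.imwrite("pics/w1.png",im)
E
```

```text
t 1.75 pos [0.5317 0.1891 0.1601] yaw 19.28 F [-0.5  0.1 -0.4] w 0.0871 j [-0.77  0.25  0.41  1.73 -0.11  1.19  0.  ]
shift [ 0.1 -3.4  0.2] turn [ 0.0048 -0.0008 -0.0005]
```

View pics/w1.png

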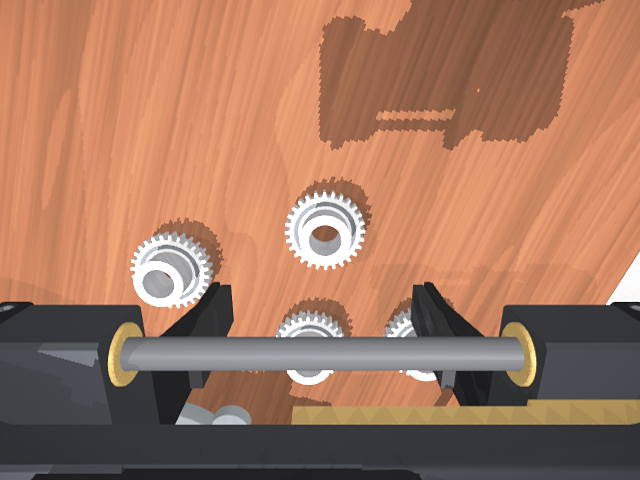

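The wrist view shows a gear centred near (325,232). I'll check it against the prediction and fit the boss rim.

Run:
```python
from h import *
import pickle
st=pickle.load(open("w1.pkl","rb"));c=cam("wrist",st);im=cv2.imread("pics/w1.png")
for P in [(.533,.186),(.646,.11),(.55,.072),(.4145,.1045)]: print(w2px(c,[*P,.0465]))
print(px2w(c,325,237,.0465))
a=cv2.resize(im[170:290,250:400],None,fx=5,fy=5,interpolation=cv2.INTER_CUBIC)
for ctr,col in (((px2w(c,325,237,.0465)[:2]),(0,0,255)),):
  for r,z in ((20,.0465),(13,.0465),(34,.0225)):
    p=(circ(c,[*ctr,z],r/1000)-[250,170]+.5)*5
    cv2.polylines(a,[p.round().astype(int)],True,col,1)
cv2.imwrite("pics/w1c.png",a)
```

```text
[[321.86840115 238.98753409]]
[[415.88795361 359.32082484]]
[[296.91110325 363.24405082]]
[[150.37416324 283.38447539]]
[0.53476039 0.18833224 0.0465    ]
```

View pics/w1c.png

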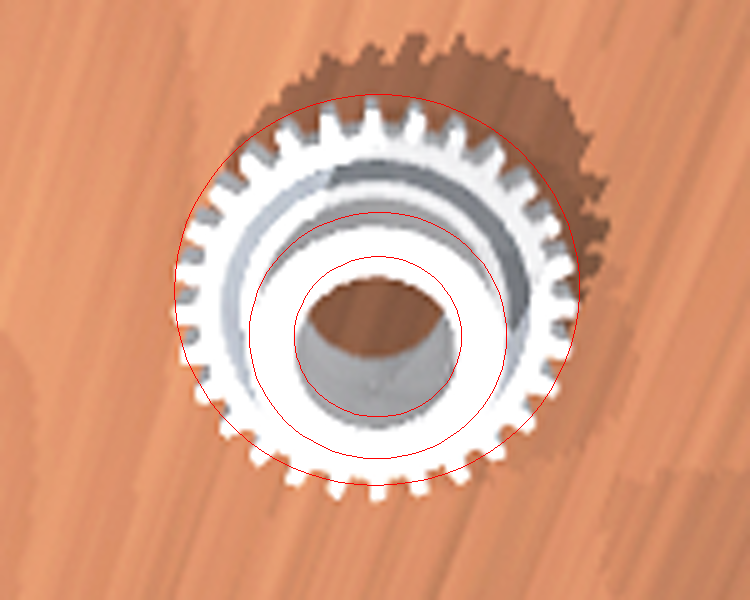

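```bash
python3 - <<'E'
from h import *
import pickle
from scipy.optimize import least_squares
st=pickle.load(open("w1.pkl","rb"));c=cam("wrist",st);im=cv2.imread("pics/w1.png")
# bore rim px: left(294),right(458), bottom 428, top 277 ; gear tips: top 97, bottom 500, left 175, right 578 (crop px)
def ext(ctr,r,z):
    p=(circ(c,[*ctr,z],r,360)-[250,170]+.5)*5
    return np.r_[p.min(0),p.max(0)]
obs=np.array([294,277,458,428, 175,97,578,500.])
f=lambda q:(np.r_[ext(q[:2],.013,.0465+q[2]),ext(q[:2],.034,.0225+q[2])]-obs)
for fz in (0,1):
  r=least_squares(lambda q:f([*q[:2],fz*q[2]]),[.5347,.1883,0],diff_step=1e-4,x_scale=[.01]*3);print(r.x,r.fun.round(1))
E
python3 goto.py .5338 .1878 .0255 19
```

```text
[0.53534472 0.18630227 0.        ] [-0.8 -7.3  2.2  1.1 -1.6  9.9  0.1 -3.8]
[0.53507326 0.18701665 0.00263621] [-1.6 -7.7  3.   2.2 -3.4  8.   1.9 -2.2]
t 1.8 pos [0.5313 0.1898 0.1603] yaw 19.36 F [-0.2  1.  -0.5] w 0.0871 j [-0.77  0.25  0.41  1.73 -0.11  1.19  0.  ]
shift [134.8  -2.8   1.8] turn [ 0.0063 -0.0006 -0.0009]
```

```bash
python3 goto.py .535 .1865 .026 19
```

```text
t 1.8 pos [0.5313 0.1898 0.1603] yaw 19.36 F [-0.2  1.  -0.5] w 0.0871 j [-0.77  0.25  0.41  1.73 -0.11  1.19  0.  ]
shift [134.3  -4.4   2.5] turn [ 0.0063 -0.0006 -0.0009]
```

Emit:
arm_command([
  [0,30,-2,1,0.006,0,0],
  [0,60,-3,2,0.006,0,0],
  [0,90,-3,2,0.006,0,0],
  [0,90,-3,2,0.006,0,0],
  [0,90,-3,2,0.006,0,0],
])

```text
time: 2.3
ee_pos: [0.5345, 0.1869, 0.0712]
eef_rot: [-0.116, 0.698, 0.117, 0.697]
ft_force: [0.6, 0.3, 1.5]
width: 0.0869
```

```bash
python3 goto.py .535 .1865 .026 19
```

```text
t 2.3 pos [0.5345 0.1869 0.0712] yaw 18.98 F [0.6 0.3 1.5] w 0.0869 j [-0.75  0.35  0.39  1.81 -0.16  1.01  0.04]
shift [45.2 -0.5  0.3] turn [-0.0003 -0.0003 -0.0005]
```

Emit:
arm_command([
  [0,20,0,0,0,0,0],
  [0,36,0,0,0,0,0],
  [0,45,0,0,0,0,0],
  [0,45,0,0,0,0,0],
  [255,45,0,0,0,0,0],
  [255,45,0,0,0,0,0],
  [255,45,0,0,0,0,0],
  [255,45,0,0,0,0,0],
  [255,45,0,0,0,0,0],
  [255,45,0,0,0,0,0],
], newtons=40)

```text
time: 3.3
ee_pos: [0.5352, 0.1852, 0.0256]
eef_rot: [-0.116, 0.698, 0.116, 0.698]
ft_force: [-0.5, 0.4, 0.2]
width: 0.047
```

```bash
python3 goto.py .535 .1865 .10 19
```

```text
t 3.3 pos [0.5352 0.1852 0.0256] yaw 18.85 F [-0.5  0.4  0.2] w 0.047 j [-0.73  0.41  0.38  1.84 -0.19  0.92  0.06]
shift [-74.4   1.3   0.3] turn [-0.0027  0.0001 -0.0001]
```

Still closing (47 mm). A few more rows, then I'll lift.

Emit:
arm_command([
  [255,0,0,0,0,0,0],
  [255,0,0,0,0,0,0],
  [255,0,0,0,0,0,0],
])

```text
time: 3.6
ee_pos: [0.5353, 0.1853, 0.0256]
eef_rot: [-0.116, 0.697, 0.116, 0.698]
ft_force: [0.9, 0.4, -0.8]
width: 0.0384
```

Emit:
arm_command([
  [255,-20,0,0,0,0,0],
  [255,-50,0,0,0,0,0],
  [255,-90,0,0,0,0,0],
  [255,-130,0,0,0,0,0],
  [255,-170,0,0,0,0,0],
  [255,-210,0,0,0,0,0],
  [255,-240,0,0,0,0,0],
  [255,-240,0,0,0,0,0],
  [255,-240,0,0,0,0,0],
])

```text
time: 4.5
ee_pos: [0.5347, 0.1851, 0.2643]
eef_rot: [-0.116, 0.698, 0.116, 0.697]
ft_force: [0.4, -0.1, -7.5]
width: 0.0383
```

```bash
python3 goto.py .535 .1865 .10 19
python3 - <<'E'
from h import *
import pickle
st=read_state();pickle.dump(st,open("w2.pkl","wb"));cv2.imwrite("pics/w2.png",camera("wrist")[:,:,::-1]);cv2.imwrite("pics/sc2.png",camera("scene")[:,:,::-1])
E
```

```text
t 4.5 pos [0.5347 0.1851 0.2643] yaw 18.85 F [ 0.4 -0.1 -7.5] w 0.0383 j [-0.78  0.18  0.43  1.58 -0.08  1.4  -0.02]
shift [164.3   1.3   1. ] turn [-0.0026 -0.0014  0.    ]
```

View pics/w2.png

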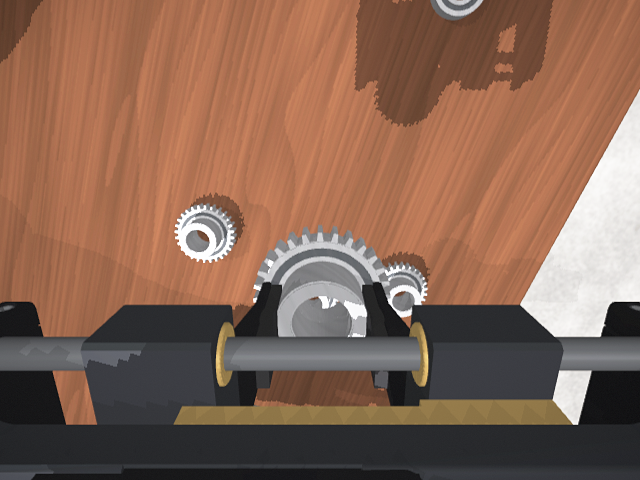

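View pics/sc2.png

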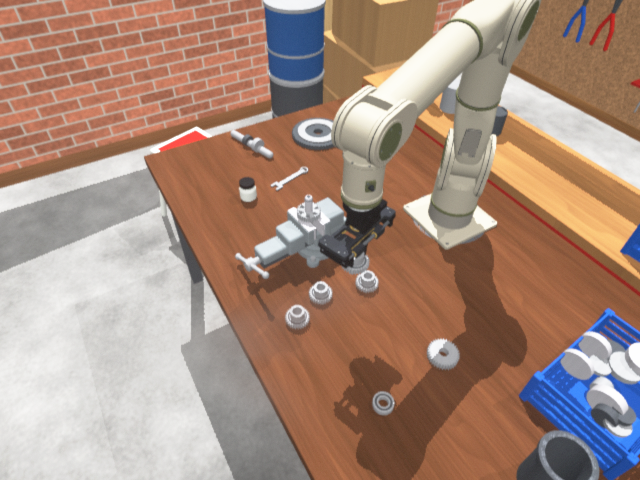

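Run:
```python
from h import *
p=camera_params("wrist");K=p["intrinsics"];M=p["mount"];c=(K,M[:3,:3],M[:3,3])
im=cv2.imread("pics/w2.png")
a=cv2.resize(im[210:400,240:410],None,fx=4,fy=4,interpolation=cv2.INTER_CUBIC)
t=np.linspace(0,2*np.pi,181)
for dy,col in ((0,(0,0,255)),(2,(0,255,0)),(-2,(255,0,0))):
  for r,x in ((34,3.1),(20,-20.9),(13,-20.9)):
    P=np.c_[np.full(181,x),dy+r*np.cos(t),r*np.sin(t)]/1000
    q=(w2px(c,P)-[240,210]+.5)*4
    cv2.polylines(a,[q.round().astype(int)],True,col,1)
cv2.imwrite("pics/w2c.png",a)
```

```text
(no output)
```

View pics/w2c.png

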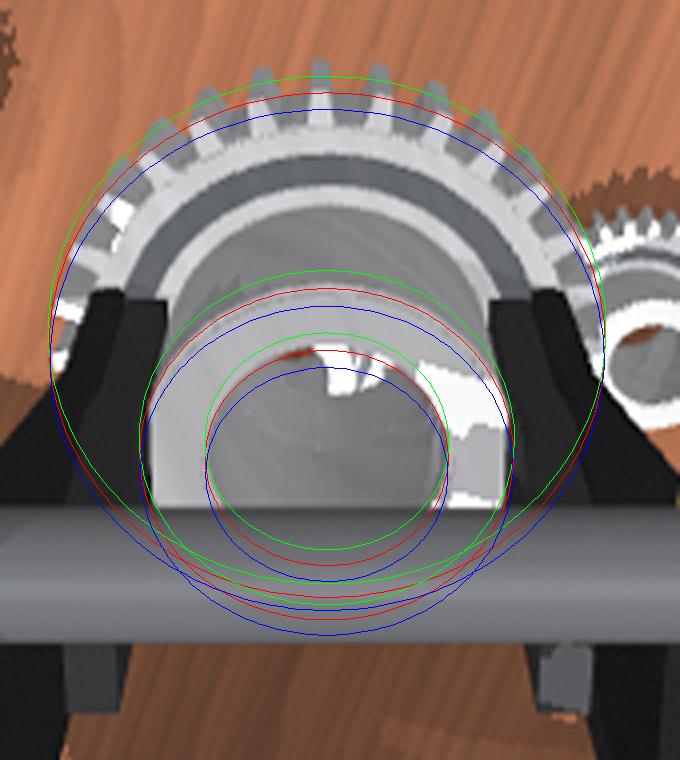

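The gear is held centred on the TCP, within about 0.5 mm. Next I'll move past the shaft so the wrist camera can see it.

```bash
python3 goto.py .48 -.195 .32 -12
```

```text
t 4.6 pos [0.5341 0.1849 0.2631] yaw 18.86 F [ 0.1 -0.1 -4.8] w 0.0383 j [-0.78  0.18  0.43  1.58 -0.08  1.4  -0.02]
shift [ -56.1 -342.1 -174.2] turn [ 0.5386 -0.0036  0.0015]
```

Emit:
arm_command([
  [255,-28,-10,-5,0.0,0,0],
  [255,-56,-50,-25,0.1,0,0],
  [255,-56,-92,-47,0.2,0,0],
  [255,-56,-134,-68,0.3,0,0],
  [255,-56,-176,-90,0.38,0,0],
  [255,-56,-218,-111,0.46,0,0],
  [255,-56,-260,-132,0.538,0,0],
  [255,-56,-302,-154,0.538,0,0],
  [255,-56,-342,-174,0.538,0,0],
  [255,-56,-342,-174,0.538,0,0],
])

```text
time: 5.6
ee_pos: [0.4779, -0.2018, 0.3203]
eef_rot: [0.076, 0.704, -0.078, 0.702]
ft_force: [-1.4, -0.9, -5.9]
width: 0.0385
```

Emit:
arm_command([
  [255,0,0,0,0,0,0],
  [255,0,0,0,0,0,0],
  [255,0,0,0,0,0,0],
])

```text
time: 5.9
ee_pos: [0.4811, -0.1934, 0.3208]
eef_rot: [0.073, 0.704, -0.073, 0.703]
ft_force: [-0.8, 0.9, -4.8]
width: 0.0384
```

```bash
python3 goto.py .49 -.11 .30 -12
python3 - <<'E'
from h import *
import pickle
st=read_state();pickle.dump(st,open("w3.pkl","wb"));cv2.imwrite("pics/w3.png",camera("wrist")[:,:,::-1])
E
```

```text
t 5.9 pos [ 0.4811 -0.1934  0.3208] yaw -11.85 F [-0.8  0.9 -4.8] w 0.0384 j [-0.44  0.04  0.77  1.61 -0.03  1.5   0.13]
shift [20.8 83.4 -8.4] turn [ 0.0025 -0.0013 -0.0001]
```

View pics/w3.png

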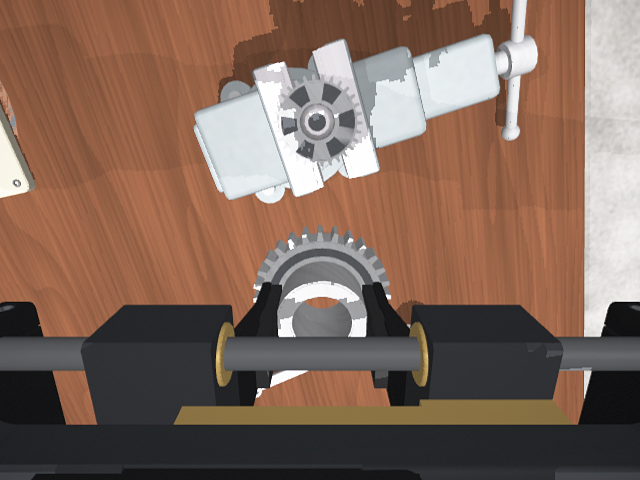

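Run:
```python
from h import *
import pickle
st=pickle.load(open("w3.pkl","rb"));c=cam("wrist",st);im=cv2.imread("pics/w3.png")
print("cam",c[2])
for zs in (.205,.215,.225): print(zs,px2w(c,317,122.5,zs),px2w(c,320,121,zs-.051))
o=(265,65);s=6
a=cv2.resize(im[o[1]:o[1]+110,o[0]:o[0]+115],None,fx=s,fy=s,interpolation=cv2.INTER_CUBIC)
cv2.imwrite("pics/w3b.png",a)
for zs,col in ((.215,(0,0,255)),(.225,(0,255,0))):
  ctr=px2w(c,317,122.5,zs)[:2]
  for r,z in ((12,zs-.005),(8.5,zs),(36,zs-.051),(30,zs-.051),(17,zs-.051)):
    p=(circ(c,[*ctr,z],r/1000)-o+.5)*s
    cv2.polylines(a,[p.round().astype(int)],True,col,1)
cv2.imwrite("pics/w3c.png",a)
```

```text
cam [ 0.49886526 -0.11308884  0.4819182 ]
0.205 [ 0.49526843 -0.11140573  0.205     ] [ 0.49733708 -0.11043324  0.154     ]
0.215 [ 0.49539832 -0.11146651  0.215     ] [ 0.49738369 -0.11051422  0.164     ]
0.225 [ 0.49552821 -0.11152729  0.225     ] [ 0.49743029 -0.1105952   0.174     ]
```

View pics/w3c.png

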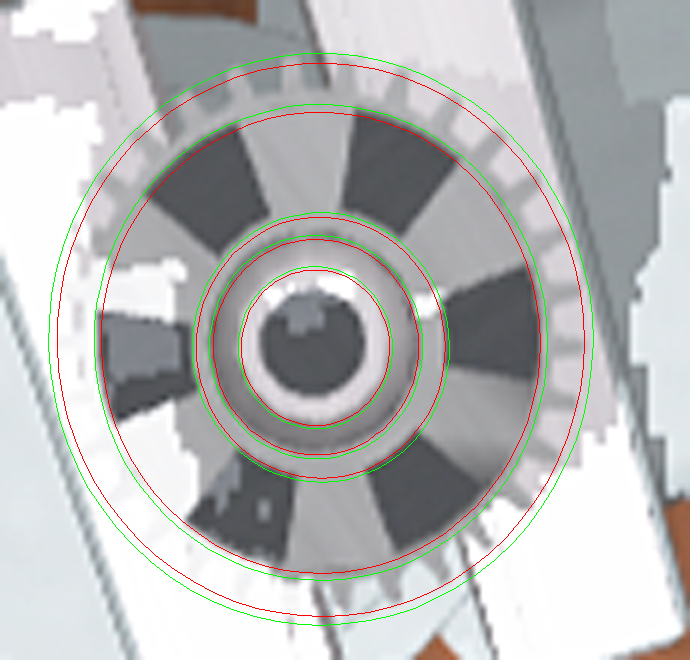

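View pics/w3b.png

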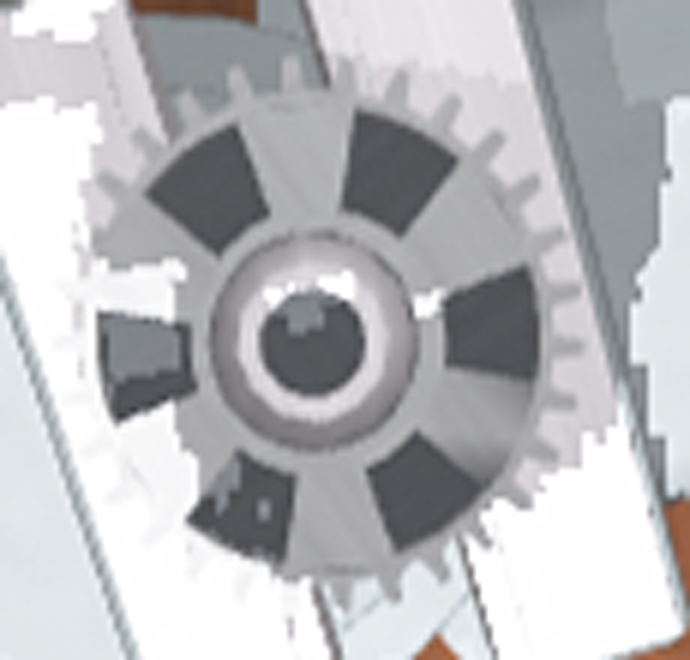

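Slots and shaft fit z_shaft_end ≈ 0.215, and the shaft is at (0.4953, -0.1112), consistent with the other two cameras. Moving above it.

```bash
python3 goto.py .4953 -.1112 .265 -12
```

```text
t 5.95 pos [ 0.4812 -0.1935  0.321 ] yaw -11.86 F [-0.9  0.9 -5. ] w 0.0386 j [-0.44  0.04  0.77  1.61 -0.03  1.5   0.13]
shift [56.  83.4 -3.1] turn [ 0.0025 -0.0009 -0.0001]
```

Emit:
arm_command([
  [255,0,25,-1,0,0,0],
  [255,0,60,-2,0,0,0],
  [255,0,83,-3,0,0,0],
  [255,20,83,-3,0,0,0],
  [255,40,83,-3,0,0,0],
  [255,56,83,-3,0,0,0],
  [255,56,83,-3,0,0,0],
  [255,56,83,-3,0,0,0],
])

```text
time: 6.75
ee_pos: [0.4954, -0.1124, 0.2659]
eef_rot: [0.073, 0.703, -0.073, 0.703]
ft_force: [0.4, -0.2, -5.1]
width: 0.0383
```

```bash
python3 goto.py .4953 -.1112 .225 -12;  python3 - <<'E'
from h import *
import pickle
st=read_state();pickle.dump(st,open("w4.pkl","wb"));cv2.imwrite("pics/w4.png",camera("wrist")[:,:,::-1])
E
```

```text
t 6.75 pos [ 0.4954 -0.1124  0.2659] yaw -11.93 F [ 0.4 -0.2 -5.1] w 0.0383 j [-0.53  0.03  0.69  1.73 -0.02  1.39 -0.05]
shift [40.9  1.2 -0.3] turn [ 0.0013 -0.     -0.    ]
```

View pics/w4.png

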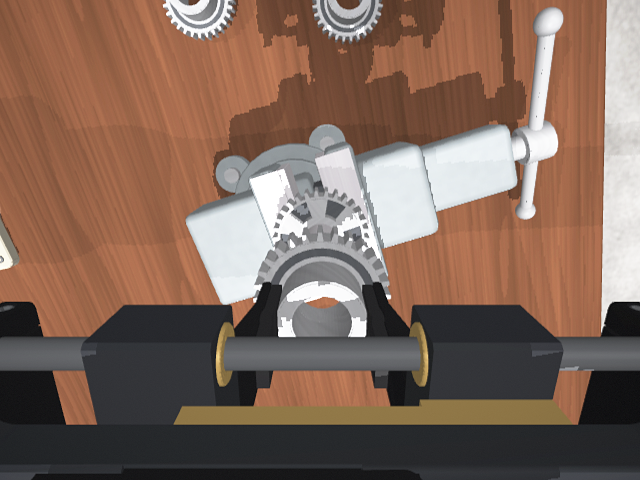

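The slotted gear shows centred under the held gear, at column ~322. Now lowering slowly onto the taper.

Emit:
arm_command([
  [255,10,1,0,0,0,0],
  [255,20,1,0,0,0,0],
  [255,25,1,0,0,0,0],
  [255,29,1,0,0,0,0],
  [255,32,1,0,0,0,0],
  [255,35,1,0,0,0,0],
  [255,38,1,0,0,0,0],
  [255,38,1,0,0,0,0],
])

```text
time: 7.6
ee_pos: [0.4953, -0.1118, 0.2272]
eef_rot: [0.074, 0.703, -0.074, 0.703]
ft_force: [0.1, 0.4, -5.7]
width: 0.038
```

```bash
python3 goto.py .4953 -.1112 .2 -12
```

```text
t 7.6 pos [ 0.4953 -0.1118  0.2272] yaw -11.97 F [ 0.1  0.4 -5.7] w 0.038 j [-0.53  0.06  0.69  1.79 -0.04  1.31 -0.03]
shift [27.2  0.6 -0.1] turn [ 0.0005 -0.0005  0.    ]
```

Emit:
arm_command([
  [255,2,0.4,0,0,0,0],
  [255,4,0.4,0,0,0,0],
  [255,6,0.4,0,0,0,0],
  [255,8,0.4,0,0,0,0],
  [255,10,0.4,0,0,0,0],
  [255,12,0.4,0,0,0,0],
  [255,12,0.4,0,0,0,0],
])

```text
time: 8.3
ee_pos: [0.4954, -0.1115, 0.2152]
eef_rot: [0.074, 0.703, -0.074, 0.703]
ft_force: [0.4, -0.4, -6.6]
width: 0.0389
```

```bash
python3 goto.py .4953 -.1112 .2 -12; python3 -c "
from h import *
print(read_state()['torque'])"
```

```text
t 8.3 pos [ 0.4954 -0.1115  0.2152] yaw -11.98 F [ 0.4 -0.4 -6.6] w 0.0389 j [-0.52  0.07  0.69  1.81 -0.05  1.28 -0.03]
shift [15.2  0.3 -0.2] turn [ 0.0004 -0.0004  0.0001]
[-0.16997908  0.07469766  0.01037146]
```

Emit:
arm_command([
  [255,3,0.2,0,0,0,0],
  [255,6,0.2,0,0,0,0],
  [255,9,0.2,0,0,0,0],
  [255,12,0.2,0,0,0,0],
  [255,15,0.2,0,0,0,0],
  [255,18,0.2,0,0,0,0],
  [255,20,0.2,0,0,0,0],
  [255,21,0.2,0,0,0,0],
  [255,22,0.2,0,0,0,0],
  [255,22,0.2,0,0,0,0],
])

```text
time: 9.3
ee_pos: [0.4956, -0.1113, 0.1945]
eef_rot: [0.074, 0.703, -0.074, 0.703]
ft_force: [-5.4, 2.2, 6.5]
width: 0.038
```

```bash
python3 goto.py .4953 -.1112 .1891 -12; python3 -c "
from h import *
print(read_state()['torque'])"
```

```text
t 9.3 pos [ 0.4956 -0.1113  0.1945] yaw -11.98 F [-5.4  2.2  6.5] w 0.038 j [-0.52  0.09  0.69  1.84 -0.06  1.24 -0.02]
shift [ 5.4  0.  -0.3] turn [ 0.0003 -0.     -0.0008]
[0.22055743 1.40654328 0.04518616]
```

Contact at TCP z 0.1945 is consistent with the dogs on the lands, the image triangulation having read about 5 mm low. I'll centre it 0.5 mm along -z and start turning under this light press.

Emit:
arm_command([
  [255,0,0,-0.5,0,0,0],
  [255,0,0,-0.5,0.05,0,0],
  [255,0,0,-0.5,0.1,0,0],
  [255,0,0,-0.5,0.15,0,0],
  [255,0,0,-0.5,0.2,0,0],
])

```text
time: 9.8
ee_pos: [0.4956, -0.1114, 0.1941]
eef_rot: [0.144, 0.692, -0.144, 0.693]
ft_force: [-1.4, -0.8, -2.6]
width: 0.038
```

```bash
python3 goto.py .4953 -.1112 .1891 -12; python3 -c "
from h import *
print(read_state()['torque'])"
```

```text
t 9.8 pos [ 0.4956 -0.1114  0.1941] yaw -23.55 F [-1.4 -0.8 -2.6] w 0.038 j [-0.53  0.09  0.71  1.84 -0.06  1.24 -0.22]
shift [ 5.   0.1 -0.3] turn [-0.2017  0.0013 -0.0003]
[-0.33557711  0.33122595  0.0770979 ]
```

Emit:
arm_command([
  [255,0.5,0,0,0,0,0],
  [255,1,0,0,0,0,0],
  [255,1,0,0,0,0,0],
])

```text
time: 10.1
ee_pos: [0.4957, -0.1109, 0.1932]
eef_rot: [0.143, 0.692, -0.143, 0.693]
ft_force: [-1.7, 2.3, 5.2]
width: 0.0385
```

```bash
python3 goto.py .4953 -.1112 .1891 -12; python3 -c "
from h import *
print(read_state()['torque'])"
```

```text
t 10.1 pos [ 0.4957 -0.1109  0.1932] yaw -23.34 F [-1.7  2.3  5.2] w 0.0385 j [-0.53  0.09  0.71  1.84 -0.06  1.23 -0.21]
shift [ 4.1 -0.5 -0.2] turn [-0.1979  0.001  -0.001 ]
[ 0.29457842  0.59992941 -0.09293115]
```

Emit:
arm_command([
  [255,0,0,0,0.05,0,0],
  [255,0,0,0,0.1,0,0],
  [255,0,0,0,0.1,0,0],
])

```text
time: 10.4
ee_pos: [0.4948, -0.1112, 0.192]
eef_rot: [0.178, 0.685, -0.178, 0.684]
ft_force: [-0.6, -0.4, -5.8]
width: 0.0384
```

```bash
cat >> goto.py <<'E'
print("torque",st["torque"].round(3))
E
python3 goto.py .4953 -.1112 .1891 -12
python3 - <<'E'
from h import *
cv2.imwrite("pics/w5.png",camera("wrist")[:,:,::-1])
E
```

```text
t 10.4 pos [ 0.4948 -0.1112  0.192 ] yaw -29.14 F [-0.6 -0.4 -5.8] w 0.0384 j [-0.54  0.09  0.71  1.84 -0.06  1.23 -0.31]
shift [2.9 0.2 0.4] turn [-0.2992 -0.0006  0.0003]
torque [-0.075  0.105  0.015]
```

View pics/w5.png

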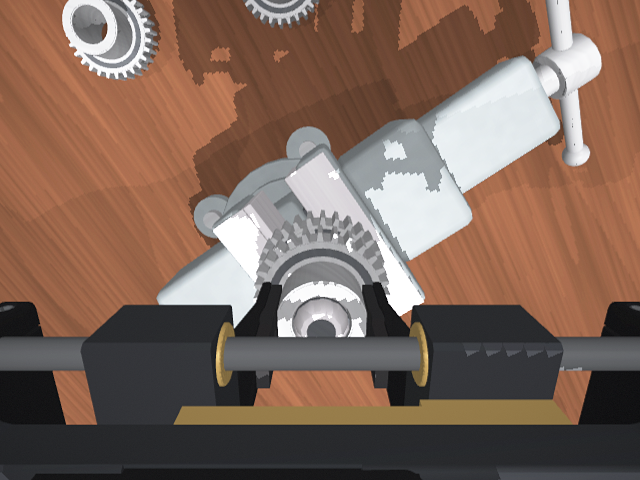

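The contact force has vanished (Fz ≈ -5.8 N, the gear's weight only) and z dropped 1.2 mm, so the dogs may have entered. Lowering gently to test.

Emit:
arm_command([
  [255,0.5,0,0,0,0,0],
  [255,1,0,0,0,0,0],
  [255,1.5,0,0,0,0,0],
  [255,1.5,0,0,0,0,0],
])

```text
time: 10.85
ee_pos: [0.495, -0.1112, 0.1909]
eef_rot: [0.178, 0.684, -0.178, 0.684]
ft_force: [-0.5, -0.1, -5.7]
width: 0.0385
```

```bash
python3 goto.py .4953 -.1112 .1891 -12
```

```text
t 10.85 pos [ 0.495  -0.1112  0.1909] yaw -29.14 F [-0.5 -0.1 -5.7] w 0.0385 j [-0.54  0.09  0.71  1.84 -0.06  1.23 -0.31]
shift [1.8 0.1 0.2] turn [-2.992e-01 -2.000e-04 -1.000e-04]
torque [-0.111  0.1   -0.024]
```

Emit:
arm_command([
  [255,0.5,0,0,0,0,0],
  [255,1,0,0,0,0,0],
  [255,1.5,0,0,0,0,0],
  [255,2,0,0,0,0,0],
  [255,2,0,0,0,0,0],
])

```text
time: 11.35
ee_pos: [0.4951, -0.1112, 0.1889]
eef_rot: [0.178, 0.684, -0.178, 0.684]
ft_force: [0.6, -0.3, -6.0]
width: 0.0384
```

```bash
python3 goto.py .4953 -.1112 .1891 -12
```

```text
t 11.35 pos [ 0.4951 -0.1112  0.1889] yaw -29.16 F [ 0.6 -0.3 -6. ] w 0.0384 j [-0.53  0.09  0.71  1.85 -0.06  1.23 -0.31]
shift [-0.2  0.1  0.2] turn [-2.995e-01 -1.000e-04 -0.000e+00]
torque [-0.174  0.036  0.038]
```

Emit:
arm_command([
  [255,0.5,0,0,0,0,0],
  [255,1,0,0,0,0,0],
  [255,1.5,0,0,0,0,0],
  [255,2,0,0,0,0,0],
  [255,2,0,0,0,0,0],
])

```text
time: 11.85
ee_pos: [0.4951, -0.1112, 0.1871]
eef_rot: [0.178, 0.684, -0.178, 0.684]
ft_force: [0.4, -0.0, -4.6]
width: 0.0382
```

```bash
python3 goto.py .4953 -.1112 .1891 -12
```

```text
t 11.85 pos [ 0.4951 -0.1112  0.1871] yaw -29.17 F [ 0.4 -0.  -4.6] w 0.0382 j [-0.53  0.09  0.71  1.85 -0.07  1.22 -0.31]
shift [-2.   0.1  0.2] turn [-2.996e-01 -0.000e+00 -2.000e-04]
torque [-0.083  0.236  0.018]
```

Emit:
arm_command([
  [255,0.5,0,0,0,0,0],
  [255,1,0,0,0,0,0],
  [255,1,0,0,0,0,0],
])

```text
time: 12.15
ee_pos: [0.4952, -0.1112, 0.187]
eef_rot: [0.178, 0.684, -0.178, 0.684]
ft_force: [-5.2, 1.3, 7.7]
width: 0.0379
```

```bash
python3 goto.py .4953 -.1112 .1891 -12;python3 - <<'E'
from h import *
cv2.imwrite("pics/s6.png",cv2.resize(camera("scene")[170:290,230:390,::-1],None,fx=5,fy=5,interpolation=cv2.INTER_CUBIC))
E
```

```text
t 12.15 pos [ 0.4952 -0.1112  0.187 ] yaw -29.17 F [-5.2  1.3  7.7] w 0.0379 j [-0.53  0.1   0.71  1.85 -0.07  1.22 -0.31]
shift [-2.1  0.1  0.1] turn [-0.2997  0.     -0.0008]
torque [0.315 1.582 0.015]
```

View pics/s6.png

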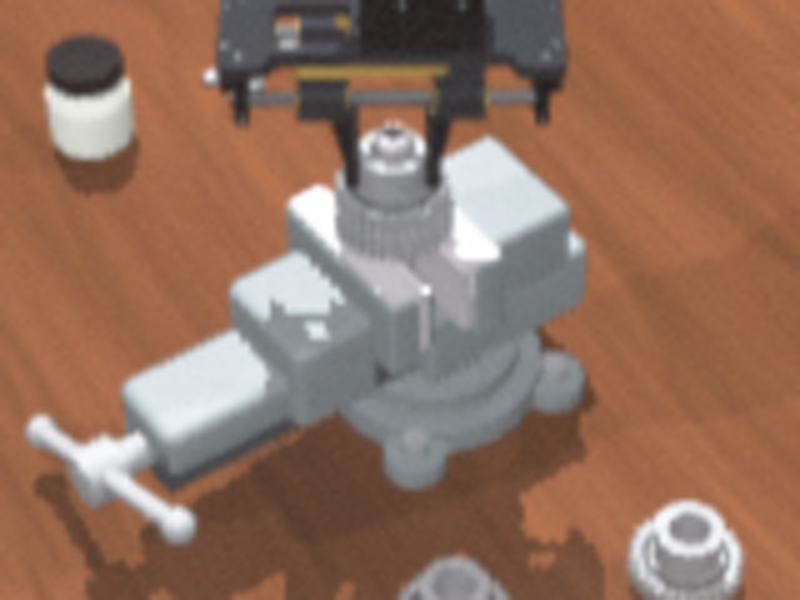

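Hard stop at z 0.187, exactly 7.5 mm below the first contact, and no gap shows in the scene view. A slightly firmer press, then relax and release.

Emit:
arm_command([
  [255,0.3,0,0,0,0,0],
  [255,0.3,0,0,0,0,0],
])

```text
time: 12.4
ee_pos: [0.4952, -0.1112, 0.187]
eef_rot: [0.178, 0.684, -0.178, 0.684]
ft_force: [-8.1, 1.2, 11.6]
width: 0.0388
```

```bash
python3 goto.py .4953 -.1112 .1891 -12
```

```text
t 12.4 pos [ 0.4952 -0.1112  0.187 ] yaw -29.17 F [-8.1  1.2 11.6] w 0.0388 j [-0.53  0.1   0.71  1.85 -0.07  1.22 -0.31]
shift [-2.1  0.   0.1] turn [-2.997e-01  1.000e-04 -1.000e-03]
torque [0.29  1.849 0.08 ]
```

Emit:
arm_command([
  [255,-0.8,0,0,0,0,0],
  [255,-0.8,0,0,0,0,0],
  [200,-0.8,0,0,0,0,0],
  [100,-0.8,0,0,0,0,0],
  [60,-0.8,0,0,0,0,0],
  [60,-0.8,0,0,0,0,0],
  [60,-0.8,0,0,0,0,0],
  [60,-0.8,0,0,0,0,0],
])

```text
time: 13.2
ee_pos: [0.4952, -0.1112, 0.1865]
eef_rot: [0.178, 0.684, -0.178, 0.684]
ft_force: [-0.5, 0.1, 1.1]
width: 0.0646
```

```bash
python3 goto.py .4953 -.1112 .1891 -12
```

```text
t 13.2 pos [ 0.4952 -0.1112  0.1865] yaw -29.16 F [-0.5  0.1  1.1] w 0.0646 j [-0.53  0.1   0.71  1.85 -0.07  1.22 -0.31]
shift [-2.6  0.   0.1] turn [-2.996e-01  2.000e-04 -1.000e-04]
torque [-0.137  0.103  0.005]
```

Emit:
arm_command([
  [60,-8,0,0,0,0,0],
  [60,-20,0,0,0,0,0],
  [60,-40,0,0,0,0,0],
  [60,-70,0,0,0,0,0],
  [60,-100,0,0,0,0,0],
  [60,-100,-40,0,0,0,0],
  [60,-100,-80,0,0,0,0],
  [60,-100,-80,0,0,0,0],
  [60,-100,-80,0,0,0,0],
])

```text
time: 14.1
ee_pos: [0.456, -0.1817, 0.2876]
eef_rot: [0.179, 0.684, -0.178, 0.685]
ft_force: [-0.5, 0.6, 0.8]
width: 0.0667
```

```bash
python3 goto.py .4953 -.1112 .1891 -12;python3 - <<'E'
from h import *
import pickle
st=read_state();im=camera("wrist")[:,:,::-1].copy();c=cam("wrist",st)
s=camera("scene")[:,:,::-1].copy(); cv2.imwrite("pics/s7f.png",s)
cv2.imwrite("pics/s7.png",cv2.resize(s[170:290,230:390],None,fx=5,fy=5,interpolation=cv2.INTER_CUBIC))
cv2.imwrite("pics/w7r.png",im)
# predicted, home: face top of slot gear z
zs=.2197
for r,z,col in ((8.5,zs,(0,0,255)),(20,zs-.012,(0,255,0)),(34,zs-.036,(255,0,0))):
    cv2.polylines(im,[circ(c,[.4953,-.1112,z],r/1000).round().astype(int)],True,col,1)
cv2.imwrite("pics/w7.png",im)
E
```

```text
t 14.1 pos [ 0.456  -0.1817  0.2876] yaw -29.28 F [-0.5  0.6  0.8] w 0.0667 j [-0.49 -0.04  0.77  1.74  0.03  1.43 -0.24]
shift [98.6 80.6 -0.3] turn [-0.3016  0.0013 -0.0014]
torque [-0.017  0.082 -0.027]
```

View pics/w7.png

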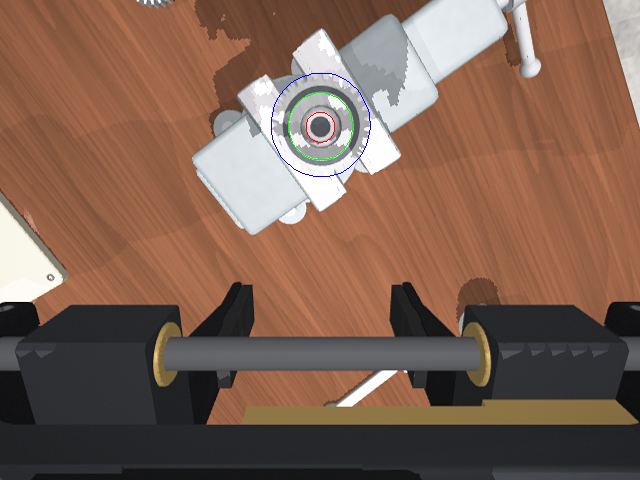

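View pics/s7.png

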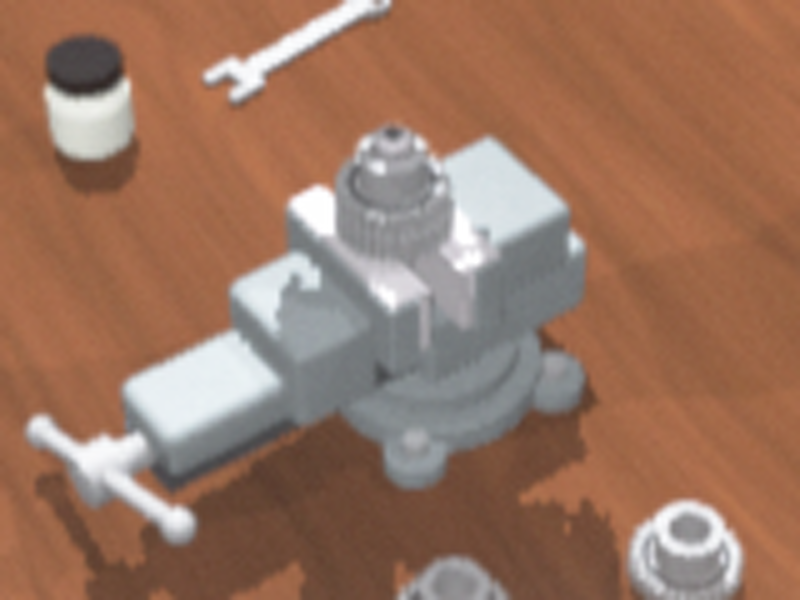

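The wrist view shows the boss and shaft concentric at (320,126). I'll check how far the shaft stands out of the boss more precisely, relative to the shaft end: 12 mm if home, 19.5 mm if not engaged.

Run:
```python
from h import *
c=cam("scene");s=cv2.imread("pics/s7f.png")
o=np.array((290,185));k=12;a=cv2.resize(s[185:235,290:340],None,fx=k,fy=k,interpolation=cv2.INTER_CUBIC)
b=a.copy()
# base at slot-gear/shaft end measured pixel before: shaft end at (308.7,197)
zs=.2197;e=w2px(c,[.4953,-.1112,zs])[0];d=np.array([308.7,197])-e;print(d)
for im,h in ((a,0),(b,.0075)):
  for r,dz,col in ((8.5,0,(0,0,255)),(20,-.012+h,(0,255,0)),(34,-.036+h,(255,0,0)),(34,-.051+h,(255,0,255))):
    cv2.polylines(im,[((circ(c,[.4953,-.1112,zs+dz],r/1000)+d-o+.5)*k).round().astype(int)],True,col,1)
cv2.imwrite("pics/s7c.png",cv2.resize(np.hstack([a,b]),(800,400)))
```

```text
[0.32298642 1.12751799]
```

View pics/s7c.png

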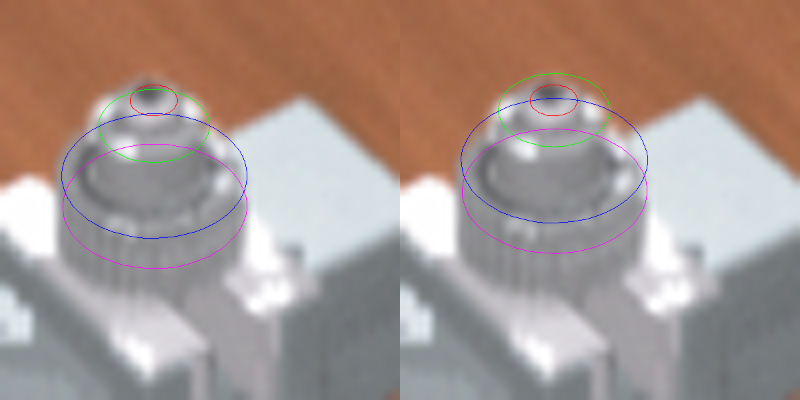

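After correcting the overlay's anchor by 1.5 px, the boss rim (bottom at row ~149) and body edge (~row 224) match the "home" model on the left. They do not match the raised one (134 and 210). Handing in.

```bash
python3 -c "
from bench import *
close_job()"
```

```text
the job is handed in; nothing more can be done
```

I put the leftmost dog gear on the gearbox shaft, fully home by my checks, and handed the job in after about 14 s of robot time. The hand-in gives no verdict, so what follows rests on my own readings.

- **Lowering:** I gripped the gear by its boss and lowered it in small steps. The dogs first touched the lands at TCP z 0.1945.
- **Engaging:** After turning it about 17° under light pressure, the contact force fell to just the gear's weight. It then went down freely to a firm stop at 0.187, the expected 7.5 mm lower.
- **Pressing and release:** The heaviest vertical push I read at the end of a step was about 17 N. I relaxed it, opened the fingers and withdrew clear.

**Last checks:**
- **On axis:** the wrist picture shows the boss and shaft concentric.
- **Fully home:** the scene picture matches the 12 mm shaft protrusion of a fully home gear, not the 19.5 mm of an unengaged one.
- **Other parts:** I never moved near the plain gear, bearing, spanner or jar, but I did not measure their positions again.

**Disagreement:** the camera estimate of the shaft height (0.215) was about 5 mm lower than contact implied (about 0.220). I relied on the contact readings.

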